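# Shut the brick sample box and press its label holder onto the locker's shelf lip

## Robot

A 6-joint arm with a two-finger parallel gripper is mounted at the origin on the work surface. World frame = base frame: x ahead of the robot, y to its left, z up, the work surface at z = 0. Lengths are in mm, angles in rad, forces in N, time in s.
With the tool pointing down it reaches from about 350 to 975 mm from the base axis. Payload 7.1 kg.
Tool frame: the origin (TCP) lies on the mounting face of the last link; the fingertips stand 182 mm ahead of it and the grasp point (between the pads) lies 163 mm ahead of it (ctrl.tip_reach is the distance from the TCP to the fingertips, in mm); z points along the fingers, y is the direction in which the jaws open and shut (so a half turn about z gives the same grasp; the last joint's range is limited). The gripper opens to 88 mm and grips with 3 to 60 N. Pads are 20 mm wide; open, the fingers measure 115 mm over their backs; the gripper's body (75 mm by 178 mm) begins 61 mm behind the grasp point.
Start: joints at [1.092, 0.423, 1.63, -0, 1.089, -0.019], TCP at [277.324, 560.088, 404.675] pointing down, gripper open.
Joint ranges: [-3, 3], [-0.9, 2.11], [0.09, 2.58], [-1.31, 4.45], [0.11, 2.69], [-2.54, 2.54]. Speed limits (rad/s): [2.39, 2.39, 3.01, 3.14, 3.14, 3.14].

## Interface

Orientations are given as a rotation vector (axis times angle).
In Python, from workcell import ctrl gives the robot as it stands.
- The arm moves only by the tool jog_arm, never from a script. Its argument "steps" is a list that holds one entry, the list of rows, each a list of 7 numbers: the shift along the tool's x, y, z in m, then the turn, a rotation vector about the tool's x, y, z in degrees, then the gripper's target within -1 to 1 (shut at 1, half-way at 0, fully open at -1). A call has 1 to 20 rows; each row shifts and turns the commanded pose from where the row before left it, along the tool's axes as they then stand; what a row does not reach is not made up. A row lasts 1/12 s, in which the tool goes at most 41.7 mm and 7.16 degrees, less where a joint would pass 70% of its speed; a pose out of reach is approached as far as the arm can. A call is refused whole if a number of a shift passes 0.0417 or a number of a turn 7.16, either way. A call with a gripper value outside its range is refused whole. The fingers move at their own pace and stop on an object; the grip force is fixed at half the most. Time passes only in rows, so rows that do not move let the fingers close. It gives the time, the measured TCP pose, the force and the opening at its end, in the units of the state.
- ctrl.get_obs(): the state, without advancing time (a new reading comes with each control period).
- ctrl.get_image(name): name is "scene" or "top" or "wrist"; returns the picture (480x640x3 uint8, red, green, blue); there is no depth.
- ctrl.camera_info(name): a dict with "fx", "fy", "cx", "cy" (pixels), "dist" ([k1, k2, p1, p2, k3] as OpenCV has them; the pictures are not rectified), "origin" and "attitude" of the camera in the world; the wrist camera has in their place "T_tool_cam" (4x4, takes a point from camera to tool coordinates, whose origin is the TCP and whose axes are the flange's). Camera axes: x right, y down, z forward; pixel columns grow to the right and rows downward; lengths in mm; the calibration is good to about 2 mm. A picture is of the moment at which its call begins: read the wrist's pose just before it. camera_info takes no time and is no camera call.
- ctrl.close_job(): hands the job in, once; it reports no verdict.
Trained networks look in the newest picture that a camera, given by its name, has taken for a name from the list of things; names that differ only in an ending like _2 or _b are one class to them, and where a whole thing is asked for, a point or a joint stands for the part that bears it (a point fixed in the world has none). Each returns a list of dicts, best first, with "p" (0 to 1); they miss things now and then, are a little off and sometimes report something else, mostly with a low value. They report only what shows in the picture. A call takes as long as a camera call. They do not tell look-alikes from the thing itself.
- ctrl.look_for(thing, camera): "bbox" ([left, top, right, bottom] in pixels, round what is visible of it).
- ctrl.trace(thing, camera): "pixels" (480x640 bool, what is visible of it) and "bbox" ([left, top, right, bottom] in pixels, round what is visible of it).
- ctrl.landmark_of(thing, camera): "uv" ([column, row] in pixels: a listed point, or the origin of a listed thing).
The state is a dict: "t": time; "qpos": joint angles; "qvel": joint speeds; "joint_torque": joint torques, N m; "ee_pos": TCP position; "orientation": TCP orientation; "ft_force": force on the tool from outside, world axes, zero at the start; "moment": the same for the moment, N m; "width": finger opening in mm.
Only numpy, scipy, OpenCV 4.12 (cv2) and the standard library are available. Lean on these libraries where they do the work, as an engineer would, in place of code of your own. Each camera call takes 0.05 s, during which the arm holds its last target.

## Task

Finish booking in the brick sample: lower the open sample box's lid until it is fully shut, without slamming it. Then take the yellow label holder from the bench and push it down over the locker's front lip, its back legs behind the lip, centred in front of the box you shut and with its card facing out away from the box, until it is fully home; the neighbouring box's label shows how. Keep hold of it and finish while still gripping it upright and pressing it firmly down (without forcing it), so that I can tighten its locking screw; leave everything else on the bench where it is.

Things in the scene. Friction and masses are not known exactly. Their poses are not given: they have to be found in the camera images.
- locker: Low green steel bench locker, fixed, 260 (x) x 360 (y) x 100 mm high, chrome cam lock on the front; origin under its centre on the bench; front faces its -x. Its top is a shelf at 100 mm. Along the whole front edge stands a steel lip 4 mm thick and 28 mm tall: mid-plane at x = -128 mm, top edge 128 mm above the bench.
- lip_top (a point): Middle of the top edge of the locker's front lip; axes as the locker's, the lip runs along y. The other box's label holder, of the same shape, is fixed on this lip 170 mm to one side of the sample box's middle and stands 53 mm above the lip's top edge.
- sample_box: Blue steel sample box with the open lid, fixed on the left or right half of the locker top (the other half has a like box, shut and labelled). 150 x 150 mm, rim 55 mm above the locker top. Origin: centre of its underside; axes as the locker's. Its front face is at x = -75 mm, the locker lip's mid-plane at x = -128 mm.
- box_lid (a joint): Lid of the sample box, hinged along its back rim: 0 = shut, grows as it opens, starts at 0.8 to 1.25 rad. A friction hinge keeps it where it is left; about 3 N at the front edge moves it. Flat plate 3 mm thick, 156 wide, 154 mm from hinge to front edge, no handle; pushed on its outer face near the front edge it goes down.
- lid_hinge (a point): Middle of the hinge line, at the back rim of the sample box, 155 mm above the bench; axes as the box's. The lid's underside lies in the hinge line's plane; at joint angle a the lid runs from here along (-cos a, 0, sin a) in the box's frame.
- lid_edge (a point): Middle of the lid's front edge on its outer (upper) face, 154 mm from the hinge; turns with the lid
- label_centre (a point): Centre of the upper panel of the loose yellow plastic label holder (60 g, upright on the bench left or right of the locker); grip it here across its thickness. -x: card side (white card, red stripe), y: width, z: up. Panel 12 thick x 72 wide x 48 tall, from 24 mm below to 24 mm above this point.
- label_seat (a point): Middle of the underside of the clip's bridge on the label holder, 29 mm below label_centre: it rests on the lip's top edge when fully home
- label_card (a point): Centre of the holder's card face, 6 mm in front (-x) of label_centre; at the start the card faces the robot's side of the bench (-x), turned by up to 0.3 rad
- label: The label holder. Under its panel is an inverted-U clip 72 mm wide: bridge underside 29 mm below label_centre, two legs down to 52 mm below it, 23 mm thick overall, with a slot 8 mm wide between them that flares to 16 mm at the mouth. Origin at the middle of the leg ends; axes as label_centre.
- calibration_block: Bronze stepped calibration block, 34 x 80 x 40 high, loose on the bench on the side of the locker opposite to the label holder; origin under its centre; leave alone
- brick: Perforated red brick 215 x 102 x 65 high, loose; origin under its centre; leave alone
- thickness_gauge: Black plastic dial thickness gauge lying on the bench, about 90 x 150 x 18 high, loose; origin under its dial; leave alone
- chip_tray: Grey enamel tray of brick chips, 240 x 170 x 30 high, loose; origin under its centre; leave alone
- brush: Hand brush with a wooden handle lying on the bench, about 200 mm long and low, loose; leave alone
Not all that is in view belongs to the job. What is shaped like the label but orange or turquoise is not meant.

How it is judged (in metres and radians):
On the way, in this order (a step that is already met when the one before it is completed fails the run):
1. the sample box's lid is fully shut (value of joint box_lid below 0.05 rad), for 0.2 s.
2. the label holder is home on the lip in front of the box, gripped and pressed down (z of label_seat in the frame of sample_box between 0.0255 and 0.0305 m and x of label_seat in the frame of sample_box between -0.134 and -0.122 m and y of label_seat in the frame of sample_box between -0.02 and 0.02 m and x of label_card in the frame of lip_top below 0 m and angle between the x axis of label and the x axis of sample_box, either way round below 0.12 rad and angle between label's own z axis and vertical below 0.12 rad and linear speed of label below 0.02 m/s and contact force between the fingers and label above 2 N and contact force between label and locker above 3 N), for 0.5 s.
At the end, for the whole second after the job is handed in: Lid shut within 0.05 rad; label holder's bridge within 2.5 mm of the lip's top edge, astride the lip, centred before that box within 20 mm, card outwards, square and upright within 0.12 rad, still, gripped by the fingers and pressed on the lip with at least 3 N (all of step 2 and value of joint box_lid below 0.05 rad); the arm keeps its last pose, push and grip.
It fails at once if the lid is slammed (faster than 3 rad/s) (velocity of joint box_lid below -3 rad/s).
It fails at once if the label holder is forced onto the locker with more than 50 N (contact force between label and locker above 50 N).
It fails at once if another thing on the bench is shifted by more than 25 mm (distance of any of calibration_block, brick, thickness_gauge, chip_tray, brush from where it was at the start of the episode above 0.025 m).
It also fails if it takes over 61 s, if anything falls off the work surface, if the arm or the gripper's body presses on something with over 40 N, if the wrist force passes 120 N, or if a joint passes its speed limit or range.

## Working session

There is one attempt and no reset: what is moved stays moved. The work goes in short steps, Python scripts to look and compute and a tool call to move; the robot and the scene stay as the last step left them, time stands still between calls to the robot, and variables do not carry over. Pictures are saved under pics/ and viewed, and the job is handed in when it is done.

Besides the shell and the picture viewer there is one more tool, called after "Emit:" as name(argument=value, ...) on one line, values as JSON. jog_arm: Moves the arm, as the interface text tells. Its arguments: {"type":"object","properties":{"steps":{"type":"array"}},"required":["steps"]}

```bash
mkdir -p pics; ls; python3 - <<'E'
from workcell import ctrl
import cv2
print(ctrl.get_obs())
for n in ["scene","top","wrist"]:
    im=ctrl.get_image(n); cv2.imwrite(f"pics/{n}0.png",im[:,:,::-1]); print(n,ctrl.camera_info(n))
E
```

```text
pics
{'t': 0.0, 'qpos': array([ 1.09199158e+00,  4.23832786e-01,  1.63067012e+00,  7.15310081e-06,
        1.08859627e+00, -1.89946898e-02]), 'qvel': array([ 0.0012299 , -0.00176357, -0.00099539,  0.00073558,  0.00060961,
       -0.00087163]), 'joint_torque': array([-4.24364434e-04, -5.44648182e+01, -2.73649478e+01,  6.44203532e-02,
        2.29603588e-02, -1.47218580e-04]), 'ee_pos': array([277.20930154, 559.85767864, 403.91432972]), 'orientation': array([-7.15840923e-01, -3.05856187e+00,  2.29078649e-03]), 'ft_force': array([ 0.06680121,  0.48532865, -0.58136622]), 'moment': array([ 0.0381792 , -0.00470752, -0.08485209]), 'width': 87.99055807219632}
scene {'fx': 569.8842493540116, 'fy': 569.8842493540116, 'cx': 331.4088852783998, 'cy': 240.93379509116647, 'dist': array([0.02332011, 0.        , 0.        , 0.        , 0.        ]), 'origin': array([1643.67160571,  -47.69638626, 1015.92551549]), 'attitude': array([-1.65384959, -1.71560739,  0.8066659 ])}
top {'fx': 467.15911437487864, 'fy': 467.15911437487864, 'cx': 324.56058483851604, 'cy': 240.84076325167246, 'dist': array([0.02300259, 0.        , 0.        , 0.        , 0.        ]), 'origin': array([ 419.81202932,  -65.19033071, 1268.17437226]), 'attitude': array([-2.17593773,  2.16952066, -0.10884048])}
wrist {'fx': 365.4986866885434, 'fy': 365.4986866885434, 'cx': 320.13528564522284, 'cy': 243.0375979756097, 'dist': array([-0.01519922,  0.        ,  0.        ,  0.        ,  0.        ]), 'T_tool_cam': array([[-2.08460169e-04, -9.60340089e-01, -2.78831259e-01,
         7.61735450e+01],
       [ 9.99999252e-01, -5.36278287e-04,  1.09940874e-03,
        -1.99615831e-02],
       [-1.20533744e-03, -2.78830821e-01,  9.60339482e-01,
         1.95418783e+01],
       [ 0.00000000e+00,  0.00000000e+00,  0.00000000e+00,
         1.00000000e+00]])}
```

View pics/scene0.png

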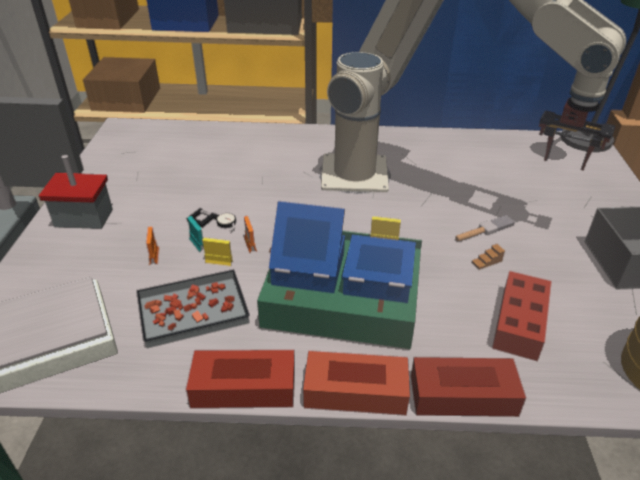

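View pics/top0.png

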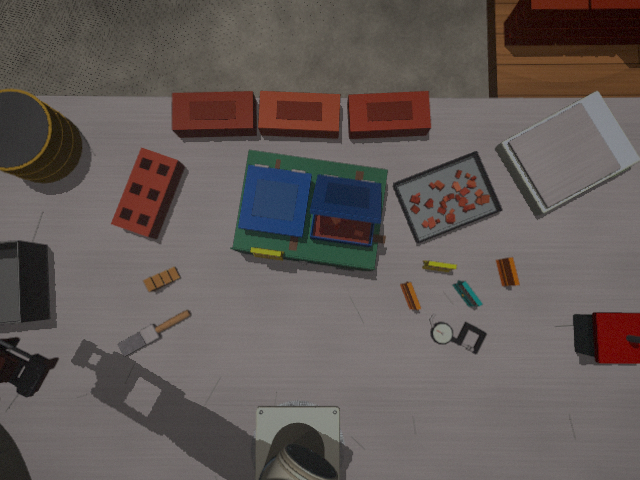

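View pics/wrist0.png

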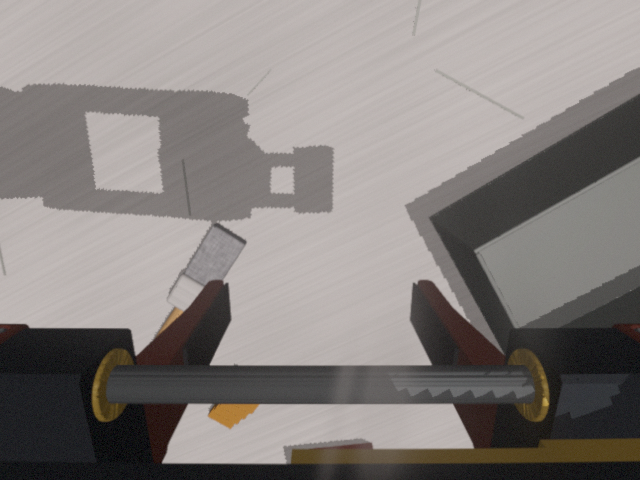

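The open box is on the robot's right (-y). The yellow label is right of the locker at top (439,266), with one turquoise and two orange decoys near it. The calibration block is on the left.

```bash
cat > h.py <<'E'
import numpy as np, cv2
from scipy.spatial.transform import Rotation as R
from workcell import ctrl
def cam(n,obs=None):
    c=ctrl.camera_info(n)
    K=np.array([[c['fx'],0,c['cx']],[0,c['fy'],c['cy']],[0,0,1.]])
    if n=='wrist':
        T=np.eye(4);T[:3,:3]=R.from_rotvec(obs['orientation']).as_matrix();T[:3,3]=obs['ee_pos']
        T=T@c['T_tool_cam'];Rm=T[:3,:3];o=T[:3,3]
    else:
        Rm=R.from_rotvec(np.array(c['attitude'])).as_matrix();o=np.array(c['origin'])
    return K,np.array(c['dist'],float),Rm,o
def ray(C,uv):
    K,d,Rm,o=C
    p=cv2.undistortPoints(np.array([[uv]],float),K,d)[0,0]
    v=Rm@np.array([p[0],p[1],1]);return o,v/np.linalg.norm(v)
def atz(C,uv,z):
    o,v=ray(C,uv);return o+v*(z-o[2])/v[2]
def proj(C,P):
    K,d,Rm,o=C
    rv=cv2.Rodrigues(Rm.T)[0];return cv2.projectPoints(np.atleast_2d(np.asarray(P,float)),rv,-Rm.T@o,K,d)[0][:,0]
def tri(rays):
    A=np.zeros((3,3));b=np.zeros(3)
    for o,v in rays:
        M=np.eye(3)-np.outer(v,v);A+=M;b+=M@o
    P=np.linalg.solve(A,b);return P,[np.linalg.norm((np.eye(3)-np.outer(v,v))@(P-o)) for o,v in rays]
E
python3 - <<'E'
from h import *
ctrl.get_image('scene');ctrl.get_image('top')
for t in ['lip_top','lid_hinge','lid_edge','label_centre','label_card','label_seat','locker','sample_box','label','calibration_block','brush','chip_tray','thickness_gauge']:
    rs={}
    for n in ['scene','top']:
        L=ctrl.landmark_of(t,n)
        print(t,n,[(np.round(l['uv'],1).tolist(),round(float(l['p']),2)) for l in L[:3]])
        if L: rs[n]=ray(cam(n),L[0]['uv'])
    if len(rs)==2:
        P,e=tri(list(rs.values()));print('   ',P.round(1),np.round(e,1))
E
```

```text
lip_top scene [([352.8, 234.5], 0.59)]
lip_top top [([299.4, 258.6], 0.66)]
    [488.2  -7.6 115.7] [1.5 1.5]
lid_hinge scene [([298.9, 272.1], 0.65)]
lid_hinge top [([348.8, 177.4], 0.76)]
    [ 683.5 -129.6  155.2] [3.2 3.2]
lid_edge scene [([309.5, 202.9], 0.88)]
lid_edge top [([153.4, 195.2], 0.67), ([346.7, 210.7], 0.64)]
    [628.4  63.9 395.4] [186.6 186.6]
label_centre scene [([216.5, 245.3], 0.66), ([193.0, 229.4], 0.54), ([150.1, 242.8], 0.54)]
label_centre top [([412.9, 295.7], 0.9), ([440.3, 264.4], 0.83), ([514.1, 271.3], 0.74)]
    [ 400.3 -349.3  -10.4] [40. 40.]
label_card scene [([218.1, 246.5], 0.87), ([197.1, 227.2], 0.83), ([247.4, 230.3], 0.8)]
label_card top [([466.9, 295.0], 0.82), ([414.3, 294.3], 0.74), ([510.5, 268.6], 0.55)]
    [ 397.9 -418.4   -3.9] [33.5 33.5]
label_seat scene [([220.7, 258.2], 0.83), ([151.6, 248.2], 0.73), ([519.2, 319.7], 0.63)]
label_seat top [([466.5, 290.7], 0.89), ([407.7, 299.0], 0.79), ([438.8, 263.4], 0.78)]
    [ 409.4 -419.3  -35. ] [40.9 40.9]
locker scene [([341.4, 302.6], 0.78)]
locker top [([309.4, 216.0], 0.97)]
    [613
[... 170 characters left out ...]
6], 0.84), ([218.3, 263.5], 0.63), ([155.1, 255.3], 0.58)]
label top [([409.3, 296.5], 0.74), ([504.6, 267.7], 0.72), ([460.5, 296.1], 0.65)]
    [ 405.7 -371.3   -4.8] [73.1 73.1]
calibration_block scene [([484.9, 260.3], 0.87), ([349.1, 233.3], 0.52)]
calibration_block top [([163.9, 279.8], 0.6)]
    [436.8 361.7   0.5] [2.2 2.2]
brush scene [([484.3, 229.4], 0.7)]
brush top [([155.4, 328.9], 0.87)]
    [307.3 379.3   8.6] [0.5 0.5]
chip_tray scene [([194.7, 311.8], 0.93)]
chip_tray top [([445.2, 196.3], 0.83)]
    [ 6.674e+02 -3.962e+02  2.000e-01] [3.6 3.6]
thickness_gauge scene [([343.1, 301.3], 0.73)]
thickness_gauge top [([441.5, 332.9], 0.81)]
    [ 343.3 -216.6 -159.8] [206.5 206.5]
```

```bash
python3 - <<'E'
import cv2
t=cv2.imread('pics/top0.png');s=cv2.imread('pics/scene0.png')
cv2.imwrite('pics/topc.png',cv2.resize(t[140:290,225:405],None,fx=4.4,fy=4,interpolation=cv2.INTER_CUBIC)[:600])
cv2.imwrite('pics/scec.png',cv2.resize(s[195:345,250:430],None,fx=4,fy=4,interpolation=cv2.INTER_CUBIC))
cv2.imwrite('pics/topl.png',cv2.resize(t[240:360,390:530],None,fx=5,fy=5,interpolation=cv2.INTER_CUBIC))
E
```

```text
(no output)
```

View pics/topc.png

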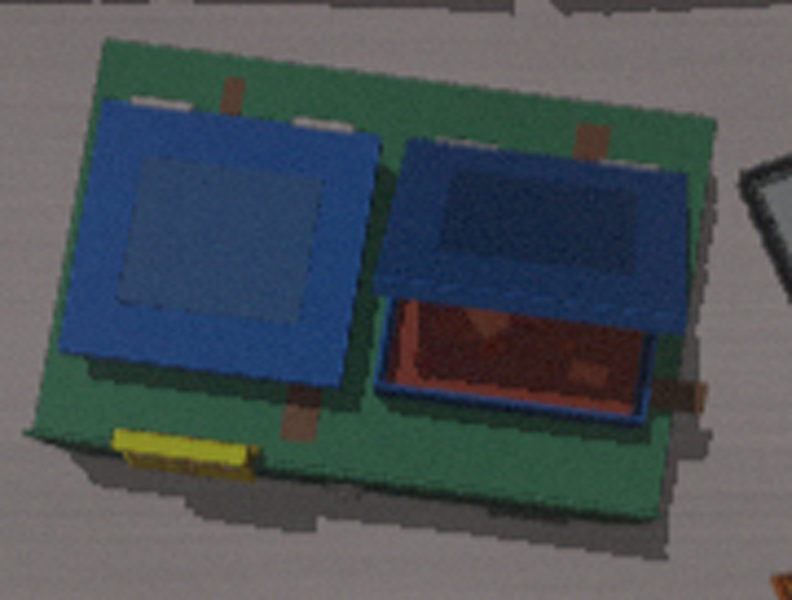

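View pics/scec.png

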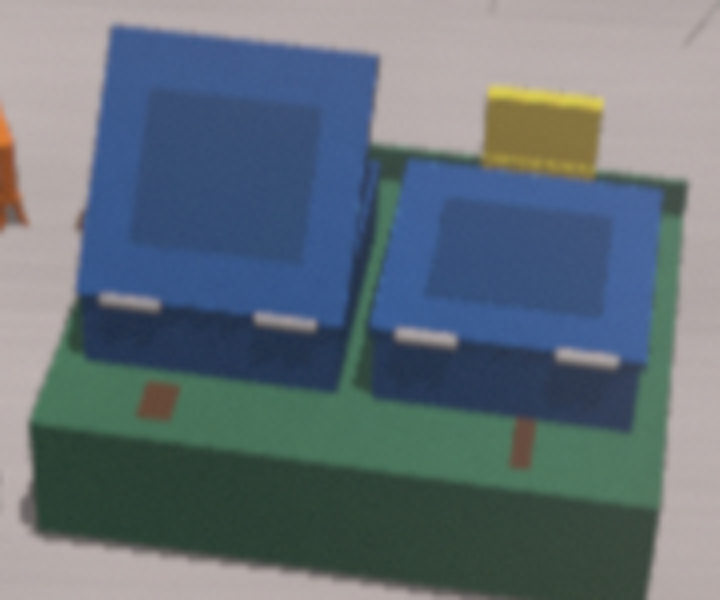

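View pics/topl.png

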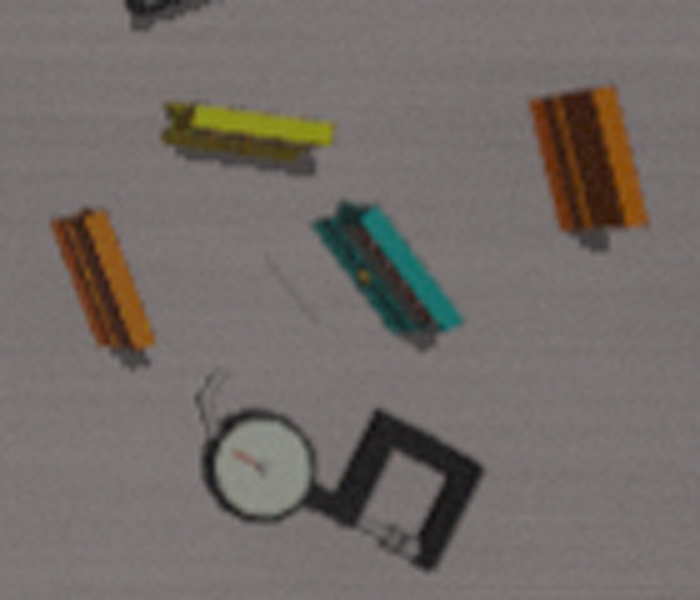

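```bash
cat > fit.py <<'E'
from h import *
from scipy.optimize import least_squares
T=lambda u,v:(225+u/4.4,140+v/4); S=lambda u,v:(250+u/4,195+v/4)
def W(p,P):
    c,s=np.cos(p[2]),np.sin(p[2]);P=np.atleast_2d(P);return np.c_[p[0]+c*P[:,0]-s*P[:,1],p[1]+s*P[:,0]+c*P[:,1],P[:,2]]
obs=[('top',(130,180,100),T(106,38)),('top',(130,-180,100),T(716,120)),('top',(-130,180,128),T(28,430)),('top',(-130,-180,128),T(657,518)),
('scene',(130,-180,100),S(35,425)),('scene',(130,180,100),S(658,508)),('scene',(-126,180,128),S(687,182))]
lid=[('top',78,T(376,280)),('top',-78,T(690,318)),('scene',-78,S(112,27)),('scene',78,S(379,57))]
C={n:cam(n) for n in('top','scene')}
def f(p):
    r=[]
    for n,P,uv in obs: r+=list(proj(C[n],W(p,P))[0]-uv)
    a=p[3]
    for n,y,uv in lid:
        L=154;P=(p[4]+75-L*np.cos(a)+3*np.sin(a), p[5]+y,155+L*np.sin(a)+3*np.cos(a))
        r+=list(proj(C[n],W(p,P))[0]-uv)
    return np.array(r)
if __name__=='__main__':
    s=least_squares(f,[613,-30,-.13,1,0,-85])
    print(s.x.round(3));print(s.fun.reshape(-1,2).round(1).tolist())
    p=s.x
    print('box',W(p,(p[4],p[5],100)),'hinge',W(p,(p[4]+75,p[5],155)),'target seat',W(p,(p[4]-128,p[5],128)))
E
python3 fit.py
python3 - <<'E'
from h import *
from scipy.optimize import least_squares
t=cv2.imread('pics/scene0.png');cv2.imwrite('pics/scl.png',cv2.resize(t[195:295,135:275],None,fx=5,fy=5,interpolation=cv2.INTER_CUBIC))
C=cam('top')
for u,v in [(197,106),(333,124),(330,145),(188,127)]:
    print(atz(C,(390+u/5,240+v/5),76).round(1))
E
```

```text
[ 6.16282e+02 -3.19550e+01 -1.42000e-01  7.64000e-01  4.65500e+00
 -8.57460e+01]
[[-0.9, -1.0], [-0.1, -1.4], [-2.0, 0.4], [0.9, -0.3], [-2.7, -1.8], [0.6, -0.8], [0.2, -0.7], [-0.7, -0.4], [-0.9, 0.4], [-0.9, -0.1], [-0.8, 0.0]]
box [[ 608.73570064 -117.49555262  100.        ]] hinge [[ 682.97841028 -128.12664214  155.        ]] target seat [[482.02814284 -99.35182651 128.        ]]
[ 484.9 -335.9   76. ]
[ 476.  -404.9   76. ]
[ 465.3 -403.1   76. ]
[ 474.2 -331.1   76. ]
```

View pics/scl.png

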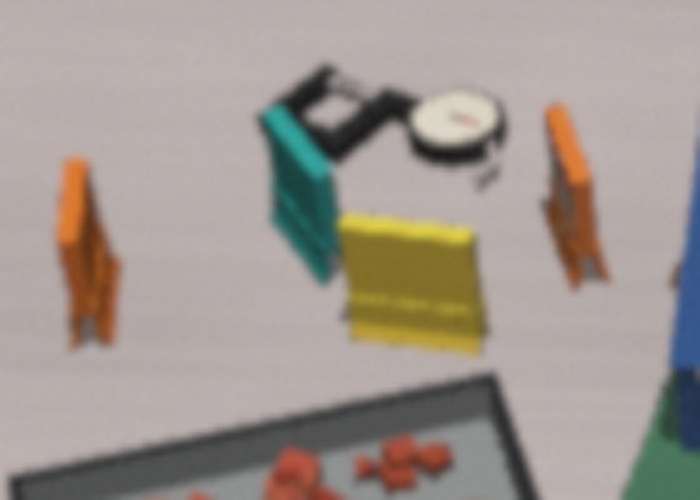

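Emit:
jog_arm(steps=[[[0,0,-0.0125,0,0,7.16,1],[0,0,-0.0125,0,0,7.16,1],[0,0,-0.0125,0,0,7.16,1],[0,0,-0.0125,0,0,7.16,1],[0,0,-0.0125,0,0,7.16,1],[0,0,-0.0125,0,0,7.16,1],[0,0,-0.0125,0,0,7.16,1],[0,0,-0.0125,0,0,7.16,1],[0,0,-0.0125,0,0,7.16,1],[0,0,-0.0125,0,0,7.16,1]]])

```text
t: 2.38
ee_pos: [277.3, 560.0, 530.3]
orientation: [-2.376, -2.055, 0.0]
ft_force: [0.0, -0.2, 0.7]
width: 24.7
```

```bash
cat >> h.py <<'E'
def to(P,obs=None):
    """tool-frame shift (m) from measured TCP to world P (mm, TCP)"""
    o=obs or ctrl.get_obs();M=R.from_rotvec(o['orientation']).as_matrix()
    return (M.T@(np.array(P)-o['ee_pos'])/1000)
E
sed -i "s/\[613,-30,-.13,1,0,-85\])/[613,-30,-.13,1,0,-85],x_scale=[1,1,.01,.01,.01,.01],bounds=([0,-500,-1,0,-.5,-85.5],[1000,500,1,2,.5,-84.5]))/" fit.py; python3 fit.py
python3 - <<'E'
from h import *
o=ctrl.get_obs();print(o['t'],o['ee_pos'],o['qpos'],R.from_rotvec(o['orientation']).as_matrix().round(3))
E
```

```text
[ 6.17064e+02 -3.21150e+01 -1.41000e-01  7.87000e-01  5.00000e-01
 -8.55000e+01]
[[-0.9, -1.2], [-0.1, -1.8], [-1.9, 0.2], [1.0, -0.7], [-2.7, -1.4], [0.6, -0.7], [0.1, -0.5], [-0.8, -0.2], [-0.9, 0.6], [-0.8, -1.1], [-0.6, -1.1]]
box [[ 605.56323925 -116.83949595  100.        ]] hinge [[ 679.82135721 -127.36241937  155.        ]] target seat [[478.8293846  -98.88037331 128.        ]]
2.3833 [277.29619777 559.99918581 530.28537931] [1.09196175e+00 3.10841200e-01 1.50005294e+00 6.06360686e-05
 1.33078002e+00 1.23682862e+00] [[ 0.144  0.99  -0.   ]
 [ 0.99  -0.144 -0.   ]
 [-0.    -0.    -1.   ]]
```

Emit:
jog_arm(steps=[[[-0.0311,0.0206,0.0015,0,0,0,1],[-0.0311,0.0206,0.0015,0,0,0,1],[-0.0311,0.0206,0.0015,0,0,0,1],[-0.0311,0.0206,0.0015,0,0,0,1],[-0.0311,0.0206,0.0015,0,0,0,1],[-0.0311,0.0206,0.0015,0,0,0,1],[-0.0311,0.0206,0.0015,0,0,0,1],[-0.0311,0.0206,0.0015,0,0,0,1],[-0.0311,0.0206,0.0015,0,0,0,1],[-0.0311,0.0206,0.0015,0,0,0,1],[-0.0311,0.0206,0.0015,0,0,0,1],[-0.0311,0.0206,0.0015,0,0,0,1],[-0.0311,0.0206,0.0015,0,0,0,1],[-0.0311,0.0206,0.0015,0,0,0,1],[-0.0311,0.0206,0.0015,0,0,0,1],[-0.0311,0.0206,0.0015,0,0,0,1],[-0.0311,0.0206,0.0015,0,0,0,1],[-0.0311,0.0206,0.0015,0,0,0,1],[-0.0311,0.0206,0.0015,0,0,0,1],[-0.0311,0.0206,0.0015,0,0,0,1]]])

```text
t: 4.05
ee_pos: [599.8, -114.8, 499.7]
orientation: [2.37, 2.062, 0.0]
ft_force: [-0.1, 0.7, 0.2]
width: 0.5
```

```bash
python3 - <<'E'
from h import *
o=ctrl.get_obs();print(o['t'],o['ee_pos'],o['qpos'],o['ft_force'])
for n in ['wrist','scene']:
    cv2.imwrite(f'pics/{n}1.png',ctrl.get_image(n)[:,:,::-1])
h=np.array([679.8,-127.4]);a=-.141;u=np.array([np.cos(a),np.sin(a)])
for x,z in [(-86,266),(-103,241),(-119,214),(-135,157)]:
    print(to([*(h+u*x),z+182]).round(4))
E
```

```text
4.05 [ 599.84612198 -114.78235396  499.69791585] [-2.08567328e-01  3.10730452e-01  1.56883999e+00  6.88803909e-05
  1.26181004e+00 -6.96973510e-02] [-0.09769195  0.74150575  0.2050157 ]
[ 0.0009 -0.0063  0.051 ]
[ 0.0009 -0.0234  0.076 ]
[ 0.0009 -0.0394  0.103 ]
[ 0.0009 -0.0554  0.16  ]
```

View pics/wrist1.png

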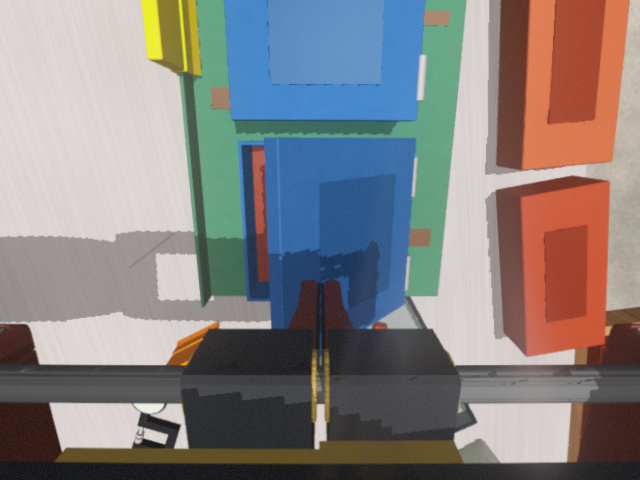

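View pics/scene1.png

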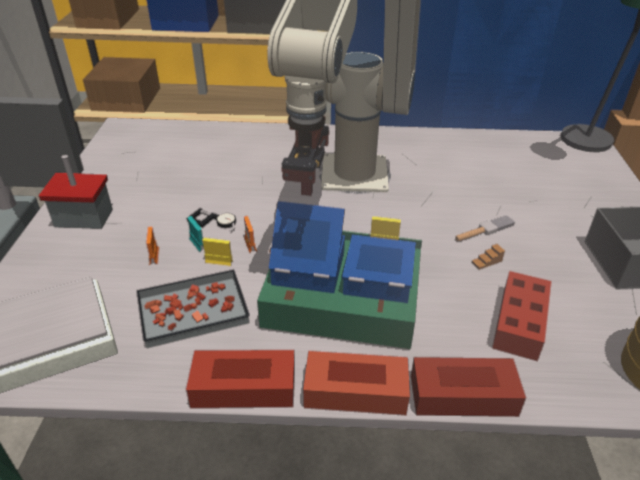

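Emit:
jog_arm(steps=[[[0,-0.0015,0.01,0,0,0,1],[0,-0.0015,0.01,0,0,0,1],[0,-0.0015,0.01,0,0,0,1],[0,-0.0015,0.01,0,0,0,1],[0,-0.0035,0.006,0,0,0,1],[0,-0.0035,0.006,0,0,0,1],[0,-0.0035,0.006,0,0,0,1],[0,-0.0035,0.006,0,0,0,1],[0,-0.0035,0.006,0,0,0,1],[0,-0.003,0.006,0,0,0,1],[0,-0.003,0.006,0,0,0,1],[0,-0.003,0.006,0,0,0,1],[0,-0.003,0.006,0,0,0,1],[0,-0.003,0.006,0,0,0,1]]])

```text
t: 5.32
ee_pos: [560.9, -107.6, 399.0]
orientation: [-2.37, -2.062, 0.0]
ft_force: [0.7, -0.1, 1.5]
width: 0.5
```

```bash
python3 - <<'E'
from h import *
o=ctrl.get_obs();print(o['t'],o['ee_pos'],o['ft_force'])
for n in ['wrist','scene']:
    cv2.imwrite(f'pics/{n}2.png',ctrl.get_image(n)[:,:,::-1])
a=cv2.imread('pics/scene2.png')[180:300,230:430];cv2.imwrite('pics/s2c.png',cv2.resize(a,None,fx=3,fy=3))
h=np.array([679.8,-127.4]);a=-.141;u=np.array([np.cos(a),np.sin(a)])
for x,z in [(-135,157)]:
    print(to([*(h+u*x),z+182]).round(4))
E
```

```text
5.3167 [ 560.91283991 -107.59653988  399.02910509] [ 0.74325371 -0.1044803   1.45362862]
[-0.0029 -0.014   0.0594]
```

View pics/wrist2.png

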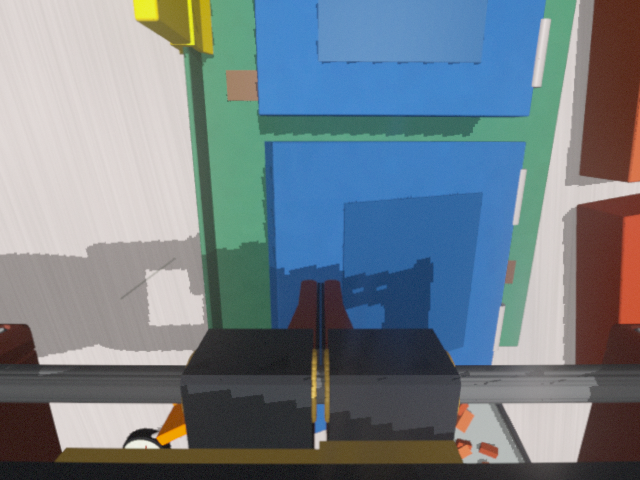

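View pics/s2c.png

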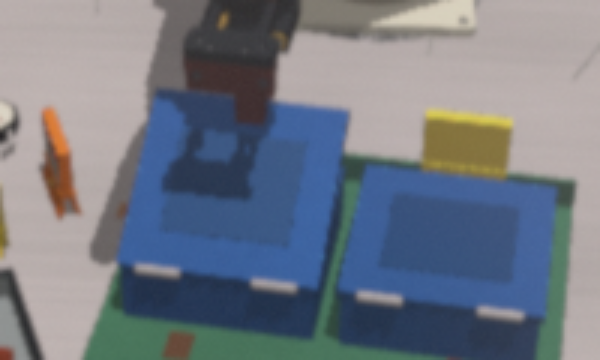

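The lid is going down under the fingertips, about half way. I'll continue slowly to shut.

Emit:
jog_arm(steps=[[[0,-0.002,0.005,0,0,0,1],[0,-0.002,0.005,0,0,0,1],[0,-0.002,0.005,0,0,0,1],[0,-0.002,0.005,0,0,0,1],[0,-0.002,0.005,0,0,0,1],[0,-0.001,0.005,0,0,0,1],[0,-0.001,0.005,0,0,0,1],[0,-0.001,0.005,0,0,0,1],[0,-0.001,0.005,0,0,0,1],[0,0,0.005,0,0,0,1],[0,0,0.005,0,0,0,1]]])

```text
t: 6.33
ee_pos: [547.2, -105.6, 344.1]
orientation: [-2.37, -2.062, 0.001]
ft_force: [-0.7, 0.3, 0.8]
width: 0.5
```

Emit:
jog_arm(steps=[[[0,0,0.001,0,0,0,1],[0,0,0.001,0,0,0,1]]])

```text
t: 6.5
ee_pos: [547.3, -105.6, 342.2]
orientation: [-2.369, -2.062, 0.001]
ft_force: [-1.2, 0.1, 0.8]
width: 0.6
```

Emit:
jog_arm(steps=[[[0,0,0.001,0,0,0,1],[0,0,0.001,0,0,0,1],[0,0,0.001,0,0,0,1]]])

```text
t: 6.75
ee_pos: [547.5, -105.6, 340.2]
orientation: [2.37, 2.062, 0.0]
ft_force: [-5.4, 0.9, 15.3]
width: 0.5
```

Emit:
jog_arm(steps=[[[0,0,-0.005,0,0,0,1],[0,0,-0.02,0,0,0,1],[0,0,-0.03,0,0,0,1],[-0.0272,-0.0033,-0.005,0,0,0,0],[-0.0272,-0.0033,0,0,0,0,0],[-0.0272,-0.0033,0,0,0,0,0],[-0.0272,-0.0033,0,0,0,0,0],[-0.0272,-0.0033,0,0,0,0,0],[-0.0272,-0.0033,0,0,0,0,0],[-0.0272,-0.0033,0,0,0,0,0],[-0.0272,-0.0033,0,0,0,0,0],[-0.0272,-0.0033,0,0,0,0,0],[-0.0272,-0.0033,0,0,0,0,0],[0,0,0,0,0,0,0]]])

```text
t: 7.92
ee_pos: [476.1, -374.3, 400.1]
orientation: [2.371, 2.057, -0.001]
ft_force: [0.8, 0.6, 0.6]
width: 43.9
```

```bash
python3 - <<'E'
from h import *
o=ctrl.get_obs();print(o['t'],o['ee_pos'],o['ft_force'],o['orientation'])
np.save('o3.npy',np.r_[o['ee_pos'],o['orientation']])
for n in ['wrist','scene','top']:
    cv2.imwrite(f'pics/{n}3.png',ctrl.get_image(n)[:,:,::-1])
for t in ['label_centre','label_card']:
  for n in ['wrist']:
    print(t,n,[(np.round(l['uv'],1).tolist(),round(float(l['p']),2)) for l in ctrl.landmark_of(t,n)])
a=cv2.imread('pics/scene3.png')[180:300,130:430];cv2.imwrite('pics/s3c.png',cv2.resize(a,None,fx=2.6,fy=2.6))
E
```

```text
7.9167 [ 476.11542282 -374.25038434  400.09685455] [0.80434357 0.62050868 0.59832899] [ 2.37129742e+00  2.05701907e+00 -1.14483218e-03]
label_centre wrist [([218.0, 145.9], 0.87), ([315.0, 218.0], 0.63), ([256.6, 297.8], 0.63), ([322.1, 204.4], 0.49)]
label_card wrist [([313.4, 218.8], 0.96), ([220.1, 153.3], 0.6), ([251.4, 294.9], 0.57)]
```

View pics/wrist3.png

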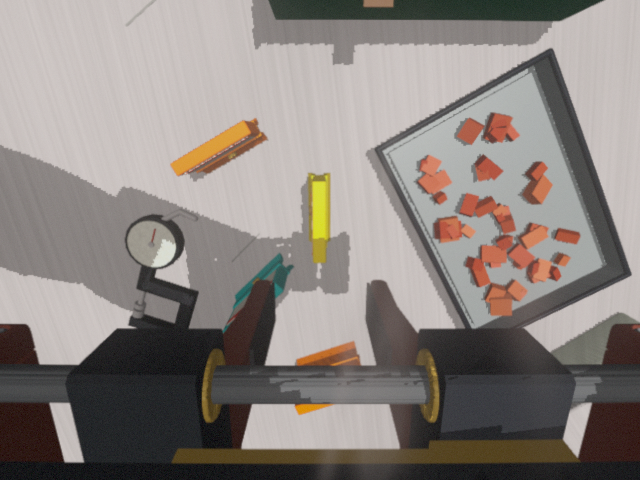

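View pics/s3c.png

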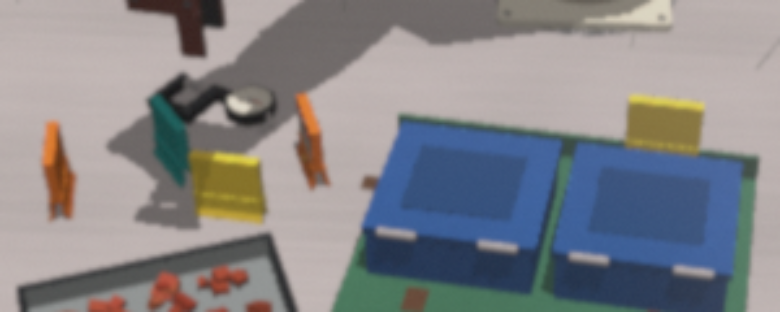

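Lid is shut. The yellow label's top face spans about (311–329, 181–239) in the wrist view, clear of the turquoise decoy. I'll zoom in on it.

```bash
python3 - <<'E'
from h import *
a=cv2.imread('pics/wrist3.png')[165:275,270:370];cv2.imwrite('pics/w3c.png',cv2.resize(a,None,fx=5.4,fy=5.4,interpolation=cv2.INTER_CUBIC))
E
```

```text
(no output)
```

View pics/w3c.png

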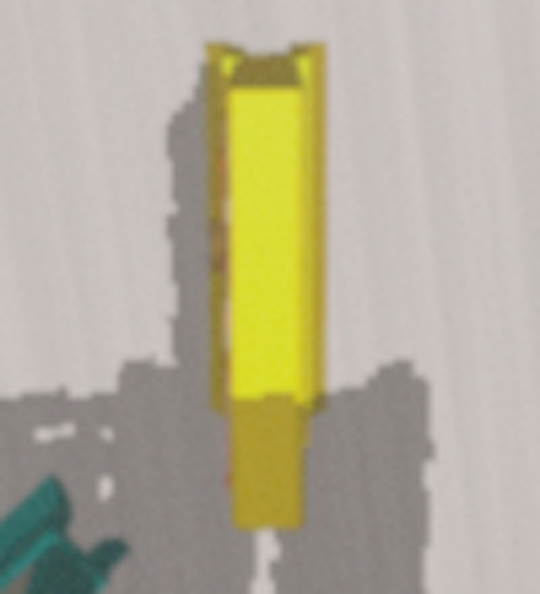

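```bash
python3 - <<'E'
from h import *
v=np.load('o3.npy');o={'ee_pos':v[:3],'orientation':v[3:]}
Cw=cam('wrist',o);Ct=cam('top')
w=[(300,87),(302,400),(232,400),(230,87)];t=[(197,106),(333,124),(330,145),(188,127)]
Q=[]
for a,b in zip(w,t):
    A=(270+a[0]/5.4,165+a[1]/5.4);B=(390+b[0]/5,240+b[1]/5)
    P,e=tri([ray(Cw,A),ray(Ct,B)]);q=atz(Cw,A,76);Q.append(q);print(P.round(1),np.round(e,1),q.round(1))
Q=np.array(Q);c=Q.mean(0);d=(Q[0]-Q[1]+Q[3]-Q[2])/2
print(c,np.hypot(*d[:2]),np.hypot(*(Q[0]-Q[3])[:2]),'yaw',np.arctan2(-d[0],d[1]))
for z in (215,):print(to([c[0],c[1],z],None).round(4))
M=R.from_rotvec(o['orientation']).as_matrix();print(np.arctan2(M[1,1],M[0,1]))
# check bottom outer: card side
E
```

```text
[ 486.  -334.7   78.6] [1.3 1.3] [ 487.2 -334.5   76. ]
[ 478.8 -406.8   31.9] [10.3 10.3] [ 480.6 -383.8   76. ]
[ 467.1 -399.1   52.8] [10.2 10.2] [ 469.5 -382.2   76. ]
[ 475.5 -335.5   55.3] [0.4 0.4] [ 476.5 -332.9   76. ]
[ 478.46587048 -358.35198779   76.        ] 49.76624526645468 10.719674049929125 yaw -0.13627586987001306
[ 0.0112 -0.0004  0.1847]
-0.14170129173971574
```

```bash
python3 - <<'E'
from h import *
v=np.load('o3.npy');o={'ee_pos':v[:3],'orientation':v[3:]}
Cw=cam('wrist',o);Ct=cam('top')
w=[(300,87),(303,527),(234,527),(230,87)];t=[(197,106),(333,124),(330,145),(188,127)]
Q=[]
for a,b in zip(w,t):
    A=(270+a[0]/5.4,165+a[1]/5.4);B=(390+b[0]/5,240+b[1]/5)
    P,e=tri([ray(Cw,A),ray(Ct,B)]);q=atz(Cw,A,76);Q.append(q);print(P.round(1),np.round(e,1),q.round(1))
Q=np.array(Q);c=Q.mean(0);d=(Q[0]-Q[1]+Q[3]-Q[2])/2
print(c,np.hypot(*d[:2]),np.hypot(*(Q[0]-Q[3])[:2]),'yaw',np.arctan2(-d[0],d[1]))
for z in (215,):print(to([c[0],c[1],z],None).round(4))
E
```

```text
[ 486.  -334.7   78.6] [1.3 1.3] [ 487.2 -334.5   76. ]
[ 477.  -409.3   62.6] [0.6 0.6] [ 477.8 -405.1   76. ]
[ 465.9 -406.1   67.3] [0.5 0.5] [ 466.7 -403.5   76. ]
[ 475.5 -335.5   55.3] [0.4 0.4] [ 476.5 -332.9   76. ]
[ 477.05997084 -369.01758484   76.        ] 71.28175750127716 10.719674049929125 yaw -0.13470173065217875
[ 0.0004 -0.0003  0.1847]
```

```bash
python3 - <<'E'
from h import *
o=ctrl.get_obs();print(o['ee_pos'])
C=cam('scene')
print(proj(C,[[478,-405,76],[487,-334.5,76]]),'seen',(203.4,238),(230,242.5))
v=np.load('o3.npy');Cw=cam('wrist',o)
A=(270+303/5.4,165+527/5.4);B=(270+300/5.4,165+87/5.4)
print(tri([ray(Cw,A),ray(C,(203.4,238))]),tri([ray(Cw,B),ray(C,(230,242.5))]))
E
```

```text
[ 477.36098263 -369.5231396   399.68148315]
[[201.75669833 239.26610973]
 [227.94948828 242.24888448]] seen (203.4, 238) (230, 242.5)
(array([ 479.01428521, -398.79573704,   80.92580964]), [np.float64(1.0780102783640604), np.float64(1.07801027836414)]) (array([ 487.88437717, -328.87076083,   76.09060676]), [np.float64(0.09642036357097233), np.float64(0.0964203635708508)])
```

Emit:
jog_arm(steps=[[[0.0,0,0.025,0,0,0,0],[0,0,0.025,0,0,0,0],[0,0,0.025,0,0,0,0],[0,0,0.025,0,0,0,0]]])

```text
t: 8.5
ee_pos: [477.7, -369.2, 299.1]
orientation: [2.368, 2.064, 0.0]
ft_force: [0.4, 0.4, -0.3]
width: 43.9
```

```bash
python3 - <<'E'
from h import *
o=ctrl.get_obs();print(o['t'],o['ee_pos'],o['ft_force'])
cv2.imwrite(f'pics/wrist4.png',ctrl.get_image('wrist')[:,:,::-1])
print(to([477,-369,215]).round(4))
E
```

```text
8.5 [ 477.65570443 -369.19632737  299.09347265] [ 0.37433516  0.43949451 -0.33148078]
[-0.0011  0.0013  0.0792]
```

View pics/wrist4.png

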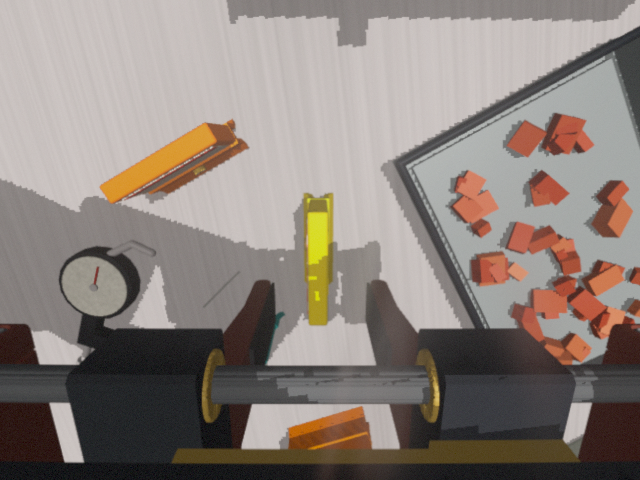

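```bash
python3 - <<'E'
from h import *
a=cv2.imread('pics/wrist4.png')[180:340,270:370];cv2.imwrite('pics/w4c.png',cv2.resize(a,None,fx=3.7,fy=3.7,interpolation=cv2.INTER_CUBIC))
E
```

```text
(no output)
```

View pics/w4c.png

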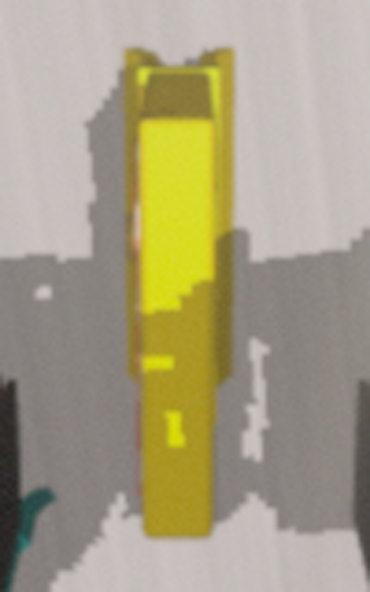

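```bash
python3 - <<'E'
from h import *
o={'ee_pos':np.array([477.656,-369.196,299.093]),'orientation':np.array([2.368,2.064,0])}
C=cam('wrist',o);v=np.load('o3.npy');C3=cam('wrist',{'ee_pos':v[:3],'orientation':v[3:]})
w=[(214,118),(212,536),(144,536),(141,118)];w3=[(300,87),(303,527),(234,527),(230,87)]
for a,b in zip(w,w3):
    A=(270+a[0]/3.7,180+a[1]/3.7);B=(270+b[0]/5.4,165+b[1]/5.4);print(atz(C,A,76).round(1),tri([ray(C,A),ray(C3,B)])[0].round(1))
Q=np.array([atz(C,(270+a[0]/3.7,180+a[1]/3.7),76) for a in w]);c=Q.mean(0);d=(Q[0]-Q[1]+Q[3]-Q[2])/2
print(c,np.hypot(*d[:2]),np.hypot(*(Q[0]-Q[3])[:2]),'yaw',np.arctan2(-d[0],d[1]),to([c[0],c[1],215]).round(4))
E
```

```text
[ 487.2 -334.4   76. ] [ 487.2 -334.5   75.3]
[ 477.6 -404.9   76. ] [ 477.7 -405.4   75.1]
[ 466.3 -403.4   76. ] [ 466.4 -403.6   75.6]
[ 476.1 -332.9   76. ] [ 476.4 -332.8   76.6]
[ 476.78937733 -368.88500503   76.        ] 71.17140842855056 11.162699284201066 yaw -0.13764613292132616 [-0.001   0.0011  0.0792]
```

Emit:
jog_arm(steps=[[[0,0.001,0.02,0,0,0,0],[0,0,0.02,0,0,0,0],[0,0,0.02,0,0,0,0],[0,0,0.019,0,0,0,0],[0,0,0,0,0,0,0]]])

```text
t: 8.97
ee_pos: [477.6, -368.9, 218.2]
orientation: [-2.365, -2.06, 0.001]
ft_force: [-1.2, -0.3, -0.1]
width: 44.1
```

Emit:
jog_arm(steps=[[[0,0,0,0,0,0,1],[0,0,0,0,0,0,1],[0,0,0,0,0,0,1],[0,0,0,0,0,0,1],[0,0,0,0,0,0,1],[0,0,0,0,0,0,1]]])

```text
t: 9.47
ee_pos: [478.4, -370.8, 221.6]
orientation: [2.369, 2.061, 0.0]
ft_force: [-1.5, -0.3, 4.6]
width: 11.7
```

```bash
python3 - <<'E'
from h import *
for i in range(4):
    o=ctrl.get_obs();print(o['t'],o['ee_pos'],o['qvel'].round(3)[:3],o['ft_force'],o['width'])
    im=ctrl.get_image('wrist')
cv2.imwrite(f'pics/wrist5.png',im[:,:,::-1])
E
```

```text
9.4667 [ 478.35012452 -370.80805078  221.6280277 ] [-0.001  0.    -0.   ] [-1.47059015 -0.27276677  4.56601562] 11.656889027560377
9.5167 [ 478.34331702 -370.82209324  221.60601845] [-0.002  0.    -0.001] [-0.36439412  0.3917624   5.56352585] 11.868987587781989
9.5667 [ 478.36371705 -370.82319369  221.61324389] [ 0.001  0.002 -0.002] [-1.07862546  0.59636826  7.90845227] 12.044075464791877
9.6167 [ 478.3609048  -370.84904003  221.5738175 ] [ 0.002  0.003 -0.001] [-0.60365476  2.09495048  6.72679137] 11.952486109398238
```

View pics/wrist5.png

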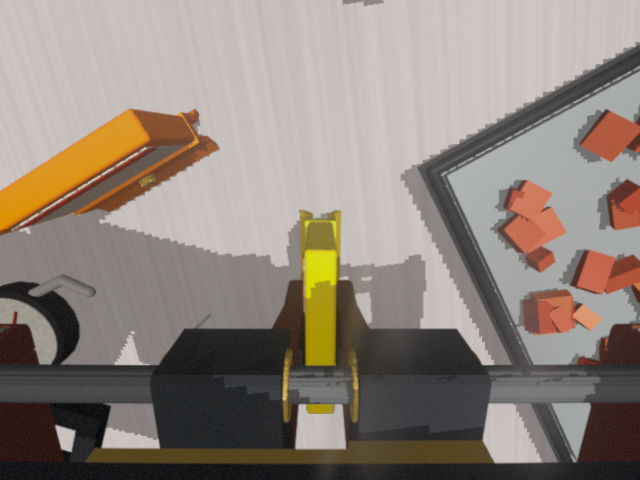

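Emit:
jog_arm(steps=[[[0,0,-0.01,0,0,0,1],[0,0,-0.025,0,0,0,1],[0,0,-0.03,0,0,0,1],[0,0,-0.035,0,0,0,1],[0,0,-0.035,0,0,0,1],[0,0,-0.035,0,0,0,1],[0,0,-0.01,0,0,0,1],[0,0,0,0,0,0,1]]])

```text
t: 10.33
ee_pos: [478.6, -371.0, 404.6]
orientation: [2.365, 2.058, 0.002]
ft_force: [0.2, -0.0, -0.1]
width: 11.7
```

```bash
python3 - <<'E'
from h import *
o=ctrl.get_obs();print(o['t'],o['ee_pos'],o['ft_force'],o['width'])
for n,k in(('w1','wrist1'),('w2','wrist2')):
  a=cv2.imread(f'pics/{k}.png');
  b=cv2.resize(a[180:330,170:310] if n=='w1' else a[30:130,150:290],None,fx=4 if n=='w1' else 5.5,fy=4 if n=='w1' else 5.5,interpolation=cv2.INTER_CUBIC);cv2.imwrite(f'pics/{n}lip.png',b)
E
```

```text
10.3333 [ 478.60412334 -371.04534907  404.57285861] [ 0.18129796 -0.024014   -0.12810199] 11.724397839162485
```

View pics/w1lip.png

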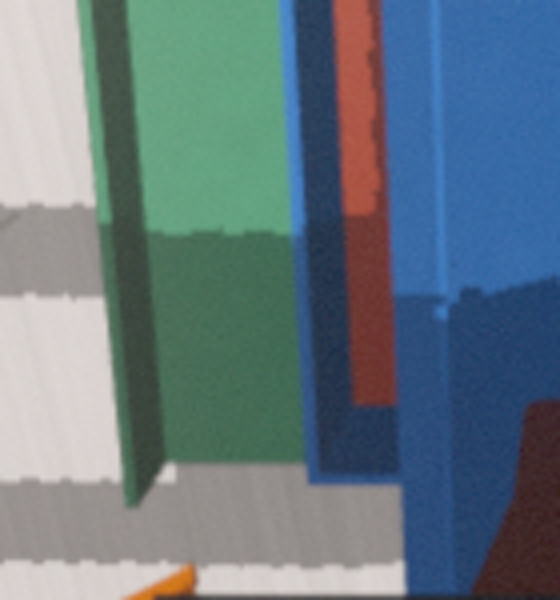

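View pics/w2lip.png

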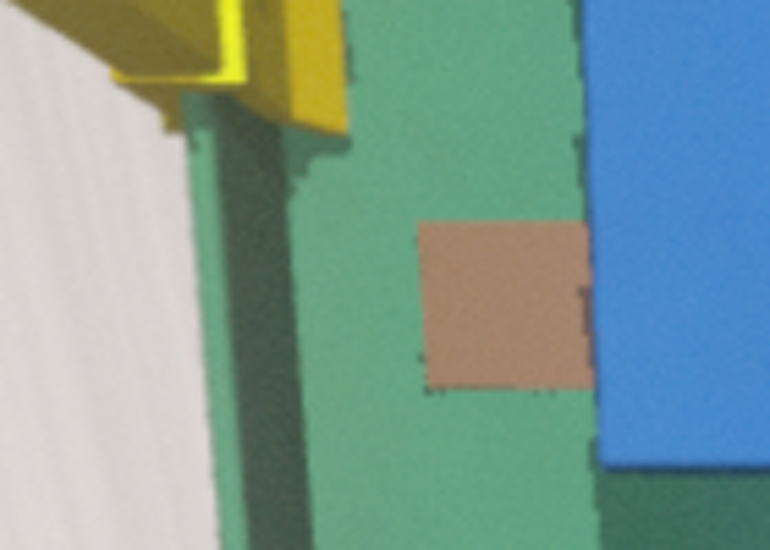

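```bash
python3 - <<'E'
from h import *
C1=cam('wrist',{'ee_pos':np.array([599.846,-114.782,499.698]),'orientation':np.array([2.37,2.062,0])})
C2=cam('wrist',{'ee_pos':np.array([560.913,-107.597,399.029]),'orientation':np.array([-2.37,-2.062,0])})
P=[atz(C1,(202.7,305.7),128),atz(C1,(191.75,180),128),atz(C2,(192.2,130),128),atz(C2,(187.1,57.3),128)]
print(np.round(P,1));
P=np.array(P)
for i,j in((0,1),(2,3),(0,3)):
    d=P[j]-P[i];print(np.arctan2(-d[0],d[1]))
print('corner',atz(C1,(248,300.5),155))
yaw=-.141;ux=np.array([np.cos(yaw),np.sin(yaw)]);uy=np.array([-np.sin(yaw),np.cos(yaw)])
print('lipmid x (along ux)',[p[:2]@ux for p in P], 'fit', np.array([478.83,-98.88])@ux)
c=atz(C1,(248,300.5),155)[:2];b=c+75*ux+75*uy;print('box from corner',b,'seat',b-128*ux,(b-128*ux)@ux,(b-128*ux)@uy,'from lip end',P[0][:2]@uy+95,'fit',np.array([478.83,-98.88])@uy)
E
```

```text
[[ 464.3 -191.1  128. ]
 [ 483.8  -60.8  128. ]
 [ 488.9  -15.5  128. ]
 [ 495.8   27.7  128. ]]
-0.1484853998838315
-0.15830632877212464
-0.14309285461529878
corner [ 520.43510533 -180.11319873  155.        ]
lipmid x (along ux) [np.float64(486.5497277955193), np.float64(487.5358457188645), np.float64(486.2548181339408), np.float64(487.0124779461505)] fit 487.9739997939031
box from corner [ 605.23079673 -116.39749644] seat [478.50107411 -98.40923907] 487.5821806061479 -30.18730545069281 from lip end -28.95363281036694 fit -30.60716950552439
```

Emit:
jog_arm(steps=[[[0.012,-0.002,0,0,0,0,1],[0.0244,-0.0036,0,0,0,0,1],[0.0244,-0.0036,0,0,0,0,1],[0.0244,-0.0036,0,0,0,0,1],[0.0244,-0.0036,0,0,0,0,1],[0.0244,-0.0036,0,0,0,0,1],[0.0244,-0.0036,0,0,0,0,1],[0.0244,-0.0036,0,0,0,0,1],[0.0244,-0.0036,0,0,0,0,1],[0.0244,-0.0036,0,0,0,0,1],[0.0244,-0.0036,0,0,0,0,1],[0.012,-0.002,0,0,0,0,1],[0,0,0.01,0,0,0,1],[0,0,0.01,0,0,0,1],[0,0,0.01,0,0,0,1],[0,0,0,0,0,0,1],[0,0,0,0,0,0,1]]])

```text
t: 11.75
ee_pos: [475.2, -100.4, 369.3]
orientation: [-2.37, -2.059, 0.003]
ft_force: [0.7, -0.3, -0.3]
width: 11.8
```

```bash
python3 - <<'E'
from h import *
o=ctrl.get_obs();print(o['t'],o['ee_pos'],o['ft_force'],o['width'],o['orientation'])
np.save('o6.npy',np.r_[o['ee_pos'],o['orientation']])
for n in ['wrist','scene','top']: cv2.imwrite(f'pics/{n}6.png',ctrl.get_image(n)[:,:,::-1])
print(to([477.7,-100,362]).round(4))
a=cv2.imread('pics/top6.png')[180:280,220:400];cv2.imwrite('pics/t6c.png',cv2.resize(a,None,fx=4,fy=4,interpolation=cv2.INTER_CUBIC))
E
```

```text
11.75 [ 475.20826572 -100.43949366  369.29453466] [ 0.69581405 -0.32357662 -0.25692533] 11.801733535712792 [-2.36966006 -2.05925425  0.00270208]
[0.0006 0.0019 0.0088]
```

View pics/wrist6.png

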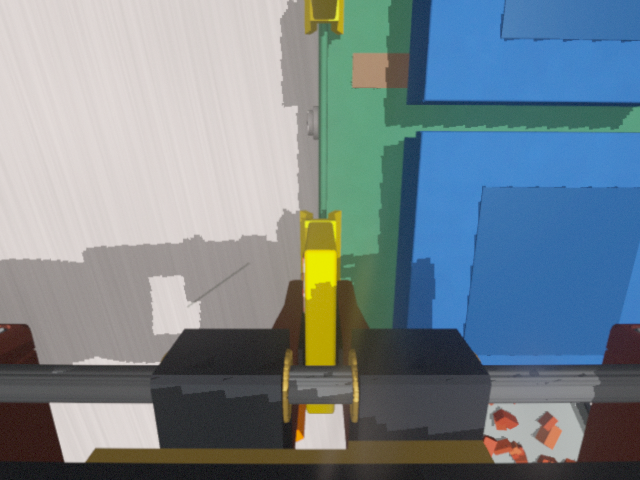

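View pics/scene6.png

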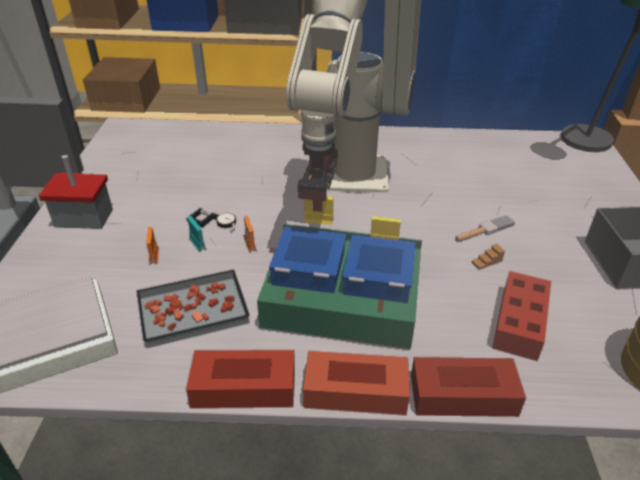

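```bash
python3 - <<'E'
from h import *
a=cv2.imread('pics/wrist6.png')[0:260,280:370];cv2.imwrite('pics/w6a.png',cv2.resize(a[130:260],None,fx=4.6,fy=4.6,interpolation=cv2.INTER_CUBIC));cv2.imwrite('pics/w6b.png',cv2.resize(a[0:130],None,fx=4.6,fy=4.6,interpolation=cv2.INTER_CUBIC))
E
```

```text
(no output)
```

View pics/w6a.png

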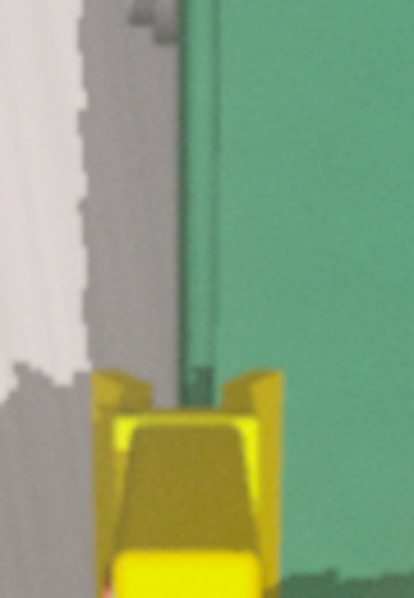

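View pics/w6b.png

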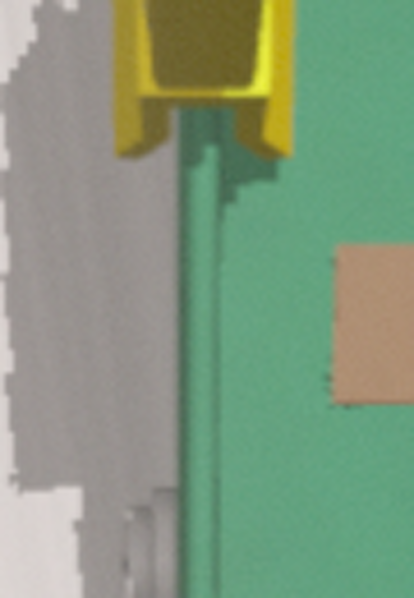

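Emit:
jog_arm(steps=[[[0,0.0018,0.004,0,0,0,1],[0,0,0.004,0,0,0,1],[0,0,0.004,0,0,0,1],[0,0,0.004,0,0,0,1],[0,0,0.003,0,0,0,1],[0,0,0.003,0,0,0,1],[0,0,0.003,0,0,0,1]]])

```text
t: 12.48
ee_pos: [477.3, -99.9, 345.3]
orientation: [-2.37, -2.062, 0.0]
ft_force: [-0.2, 0.1, 0.3]
width: 11.4
```

```bash
python3 - <<'E'
from h import *
o=ctrl.get_obs();print(o['t'],o['ee_pos'],o['ft_force'],o['width'],o['orientation'])
cv2.imwrite('pics/wrist7.png',ctrl.get_image('wrist')[:,:,::-1])
o=ctrl.get_obs();print(o['ee_pos'])
a=cv2.imread('pics/wrist7.png')[120:260,270:380];cv2.imwrite('pics/w7a.png',cv2.resize(a,None,fx=4,fy=4,interpolation=cv2.INTER_CUBIC))
E
```

```text
12.4833 [477.30579525 -99.85542631 345.31441877] [-0.20738324  0.10085647  0.33636373] 11.358773734475278 [-2.36986352e+00 -2.06218090e+00  1.22888320e-04]
[477.12131184 -99.7997128  344.8301501 ]
```

View pics/w7a.png

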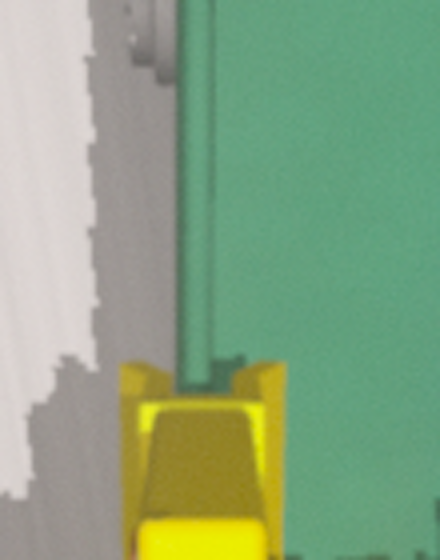

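Emit:
jog_arm(steps=[[[0,-0.0006,0.002,0,0,0,1],[0,0,0.003,0,0,0,1],[0,0,0.003,0,0,0,1],[0,0,0.003,0,0,0,1],[0,0,0.002,0,0,0,1],[0,0,0.002,0,0,0,1],[0,0,0,0,0,0,1]]])

```text
t: 13.12
ee_pos: [476.6, -99.8, 330.2]
orientation: [-2.37, -2.062, 0.001]
ft_force: [-0.7, 0.1, -1.4]
width: 12.2
```

Emit:
jog_arm(steps=[[[0,0,0.001,0,0,0,1],[0,0,0,0,0,0,1]]])

```text
t: 13.28
ee_pos: [476.8, -99.8, 329.6]
orientation: [-2.37, -2.062, 0.0]
ft_force: [-0.2, -0.0, -0.4]
width: 11.9
```

Emit:
jog_arm(steps=[[[0,0,0.001,0,0,0,1],[0,0,0.001,0,0,0,1],[0,0,0,0,0,0,1]]])

```text
t: 13.53
ee_pos: [476.7, -99.8, 327.6]
orientation: [-2.37, -2.062, 0.0]
ft_force: [0.4, -0.9, -0.6]
width: 12.0
```

Emit:
jog_arm(steps=[[[0,0,0.0005,0,0,0,1],[0,0,0,0,0,0,1]]])

```text
t: 13.7
ee_pos: [476.7, -99.8, 327.1]
orientation: [-2.37, -2.062, 0.0]
ft_force: [-0.4, 0.1, 0.1]
width: 12.0
```

Emit:
jog_arm(steps=[[[0,0,0.0005,0,0,0,1],[0,0,0,0,0,0,1]]])

```text
t: 13.87
ee_pos: [476.8, -99.8, 326.7]
orientation: [2.37, 2.062, 0.0]
ft_force: [0.4, 0.5, -1.0]
width: 11.8
```

Emit:
jog_arm(steps=[[[0,0,0.0005,0,0,0,1],[0,0,0,0,0,0,1]]])

```text
t: 14.03
ee_pos: [476.8, -99.8, 326.7]
orientation: [2.37, 2.062, 0.0]
ft_force: [-1.7, 0.6, 6.5]
width: 12.0
```

Emit:
jog_arm(steps=[[[0,0,0.0005,0,0,0,1],[0,0,0,0,0,0,1]]])

```text
t: 14.2
ee_pos: [476.8, -99.8, 326.7]
orientation: [2.37, 2.062, 0.0]
ft_force: [-3.7, 1.8, 10.6]
width: 11.8
```

Emit:
jog_arm(steps=[[[0,0,0.0005,0,0,0,1],[0,0,0,0,0,0,1]]])

```text
t: 14.37
ee_pos: [476.8, -99.8, 326.6]
orientation: [2.37, 2.062, 0.0]
ft_force: [-6.6, 1.5, 17.1]
width: 12.1
```

Emit:
jog_arm(steps=[[[0,0,0,0,0,0,1],[0,0,0,0,0,0,1],[0,0,0,0,0,0,1],[0,0,0,0,0,0,1],[0,0,0,0,0,0,1],[0,0,0,0,0,0,1],[0,0,0,0,0,0,1],[0,0,0,0,0,0,1]]])

```text
t: 15.03
ee_pos: [476.8, -99.8, 326.7]
orientation: [2.37, 2.062, 0.0]
ft_force: [-5.4, 0.8, 17.5]
width: 11.9
```

```bash
python3 - <<'E'
from h import *
o=ctrl.get_obs();print(o['t'],o['ee_pos'],o['ft_force'],o['width'],o['orientation'])
np.save('o8.npy',np.r_[o['ee_pos'],o['orientation']])
for n in ['wrist','scene','top']: cv2.imwrite(f'pics/{n}8.png',ctrl.get_image(n)[:,:,::-1])
a=cv2.imread('pics/scene8.png')[170:290,240:430];cv2.imwrite('pics/s8c.png',cv2.resize(a,None,fx=4,fy=4,interpolation=cv2.INTER_CUBIC))
C=cam('scene')
for t in('label_centre','label_seat'):print(t,[(np.round(l['uv'],1).tolist(),round(float(l['p']),2)) for l in ctrl.landmark_of(t,'scene')])
print(proj(C,[[478,-98.1,157],[478,-98.1,128],[478,-98.1,181]]))
print('after',ctrl.get_obs()['ft_force'])
E
```

```text
15.0333 [476.79834698 -99.81262869 326.66536846] [-5.39298077  0.80702001 17.53949096] 11.941685482727435 [2.36958119e+00 2.06209859e+00 3.41855296e-04]
label_centre [([247.5, 229.8], 0.83), ([320.2, 216.2], 0.74), ([195.6, 229.6], 0.69), ([148.9, 241.4], 0.53)]
label_seat [([154.3, 244.7], 0.9), ([192.9, 237.0], 0.64), ([320.1, 229.8], 0.58), ([249.9, 237.8], 0.56), ([484.6, 232.7], 0.3)]
[[318.43641227 218.09733712]
 [318.39610959 227.18761191]
 [318.4704183  210.39992272]]
after [-5.5539755   1.55979937 18.29132086]
```

View pics/wrist8.png

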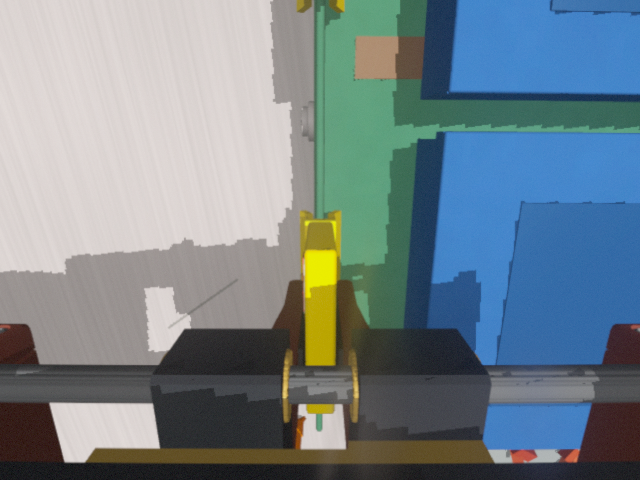

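View pics/s8c.png

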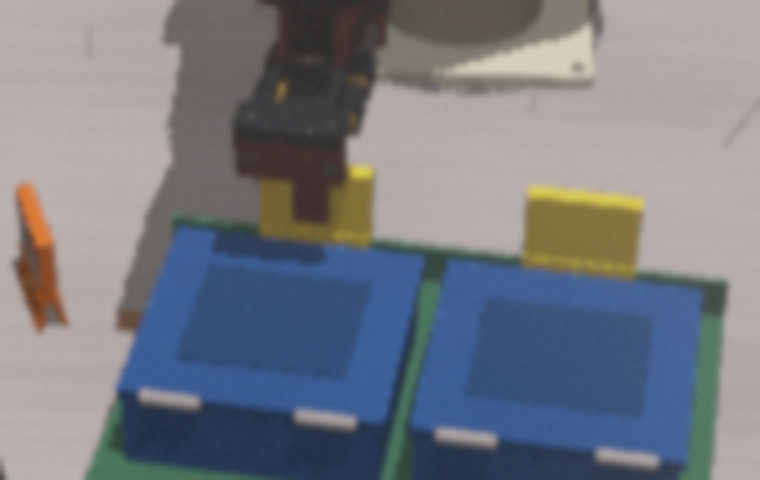

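View pics/top8.png

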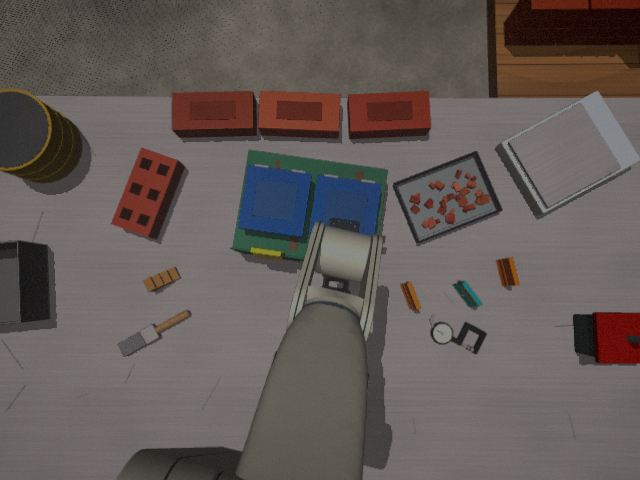

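```bash
python3 - <<'E'
from h import *
print(ctrl.get_obs()['ft_force']);print(ctrl.close_job())
E
```

```text
[-5.5539755   1.55979937 18.29132086]
the job is handed in; nothing more can be done
None
```

I shut the sample box's lid and seated the yellow label holder on the lip in front of it. I handed the job in at about 15 s, still gripping the holder and pressing it down.

**Lid:** I lowered it with the closed fingertips over about 1.5 s, until the force rose to 15 N with the tips at 158.2 mm, against 158 mm expected for a shut lid. It lies flat and shut in the later pictures.

**Label holder, last checks:**
- **Height:** The bridge came out at 128.0 mm, calculated from the lift since the holder stood on the bench. The lip's top edge is also at 128 mm.
- **Position:** The wrist picture shows the holder astride the lip, and the measured positions put it within about 2 mm of centred on the box. The scene picture shows it standing at the same height as the neighbouring label.
- **Facing:** The card stayed on the robot's side throughout. The holder's angle before the grasp was within about 0.01 rad of the locker's.
- **Force:** It was pressed down with about 18 N and the fingers were at 11.9 mm on the 12 mm panel. There was also a sideways reaction of about 5.5 N.

**Other things:** The others look unmoved in the top picture; I did not measure them.

**Disagreements:**
- My first height check from the top camera was noisy, 55 to 79 mm for the holder's top. Two wrist views then gave 75 to 77 mm, against 76 mm expected.
- The holder was gripped about 6 mm above its centre rather than exactly on it.
- The landmark network mostly picked the decoys, so I used its points only as rough guides.

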